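Set the dresser clock after a power cut

ROBOT

A 6-joint arm with a two-finger parallel gripper is mounted at the origin on the work surface. World frame = base frame: x ahead of the robot, y to its left, z up, the work surface at z = 0. Lengths are in mm, angles in rad, forces in N, time in s.
With the tool pointing down it reaches from about 400 to 925 mm from the base axis. Payload 12.5 kg.
Tool frame: the origin (TCP) lies midway between the tips of the shut fingers; the grasp point (between the pads) lies 19 mm behind it (env.grip_depth is the distance from the TCP to the grasp point, in mm); z points along the fingers, y is the line along which they close (so a half turn about z gives the same grasp; the last joint's range is limited). The gripper opens to 95 mm and grips with 3 to 60 N. Pads are 20 mm wide; open, the fingers measure 119 mm over their backs; the gripper's body (75 mm by 180 mm) begins 59 mm behind the grasp point.
Start: joints at [-1.229, 0.491, 1.559, -0, 1.092, -0.106], TCP at [270.639, -563.384, 214.661] pointing down, gripper open.
Joint ranges: [-3.1, 3.1], [-0.84, 2.19], [0.05, 2.79], [-1.13, 4.28], [0.06, 2.93], [-2.69, 2.69]. Speed limits (rad/s): [2.22, 2.22, 2.79, 3.14, 3.14, 3.14].

INTERFACE

Orientations are given as [roll, pitch, yaw] about the fixed x, y, z axes, in that order (R = Rz(yaw) Ry(pitch) Rx(roll)).
In Python, from cell import monitor, viewer, order, env gives the robot as it stands.
- The arm moves only by the tool move_arm, never from a script. Its argument "moves" is one flat list of numbers, 4 for each row, row after row: the shift along the tool's x, y, z normalised to -1 to 1, where 1 is 0.15 m, then the turn about the tool's z normalised to -1 to 1, where 1 is pi/2 rad. A call has 1 to 10 rows; each row shifts and turns the commanded pose from where the row before left it, along the tool's axes as they then stand; what a row does not reach is not made up. A row lasts 1/8 s, in which the tool goes at most 62.5 mm and 10.7 degrees, less where a joint would pass 70% of its speed; a pose out of reach is approached as far as the arm can. A call with a number of a shift or a turn outside -1 to 1 is refused whole. A call with a gripper value outside its range is refused whole. "claw" is the finger opening in mm, from 0 to 95.1, set as the call begins (left out, the last holds). The fingers move at their own pace and stop on an object; the grip force is fixed at half the most. Time passes only in rows, so rows that do not move let the fingers close. It gives the time, the measured TCP pose, the force, the opening and the grip force at its end, in the units of the state.
- monitor.state(): the state, without advancing time (a new reading comes with each control period).
- viewer.read_camera(name): name is "side" or "top"; returns the picture (384x512x3 uint8, red, green, blue); there is no depth.
- viewer.camera_info(name): a dict with "K" (3x3 intrinsics, pixels), "dist_coeffs" ([k1, k2, p1, p2, k3] as OpenCV has them; the pictures are not rectified), "camera_from_world" (4x4, takes a point from world to camera coordinates). Camera axes: x right, y down, z forward; pixel columns grow to the right and rows downward; lengths in mm; the calibration is good to about 2 mm. A picture is of the moment at which its call begins. camera_info takes no time and is no camera call.
- order.job_done(): hands the job in; it is judged then, once.
The state is a dict: "t": time; "joints": joint angles; "qvel": joint speeds; "tau": joint torques, N m; "eef_pos": TCP position; "tcp_rot": TCP orientation; "ft_force": force on the tool from outside, world axes, zero at the start; "moment": the same for the moment, N m; "opening": opening from 0.0 (shut) to 1.0 (fully open); "grip_force": force on a finger pad.
Only numpy, scipy, OpenCV 4.12 (cv2) and the standard library are available. Lean on these libraries where they do the work, as an engineer would, in place of code of your own. Each camera call takes 0.05 s, during which the arm holds its last target. There are 200 camera calls.

TASK

The dresser clock lost its time in a power cut. Working lightly with the fingertips on its top, press down the red-dotted end of the black rocker so that the clock is in setting, tap the blue hour key, then tap the yellow minute key, and last press down the rocker's other end (white line) so that the clock runs again. Do not press the grey snooze bar, do not lift or shove the clock, and leave everything else on the dresser where it is.

Things in the scene. Friction and masses are not known exactly. Their poses are not given: they have to be found in the camera images.
- clock: Loose cream plastic clock radio, about 0.55 kg, on four rubber feet; 120 mm deep (its x), 210 mm wide (its y), flat top 58 mm above the dresser. Origin: centre of its underside. Its display faces its -x, roughly towards the robot (yaw within 0.4 rad). On the top, in its own frame: blue hour key at x +22, y +78; yellow minute key at x +22, y +25; black rocker centred at x +22, y -56 (mm), its long side along y; grey snooze bar at x -34, y 0.
- hour_top (a point): Centre of the top face of the blue hour key: a round spring key, 28 mm across, its face 10 mm above the clock's top (68 mm above the dresser). It goes straight down 6 mm at most and springs back; about 4 N when fully down. A tap registers at a bit over half of its travel.
- minute_top (a point): Centre of the top face of the yellow minute key: a round spring key, 24 mm across, its face 10 mm above the clock's top. Same travel and spring as the hour key.
- set_end (a point): Press spot on the rocker's red-dotted paddle (setting), 24 mm from the pivot towards the clock's -y. Raised at the start, the spot about 73 mm above the dresser; pressed fully home it goes down about 8.5 mm and lies level against its stop, on a rubber seat that gives 1 mm at 4 N. Friction alone holds the rocker (about 1.5 N at this spot): it stays where it is left.
- run_end (a point): Press spot on the rocker's other paddle (running), marked with a white line, 24 mm from the pivot towards the clock's +y. Level at the start, 65 mm above the dresser; it rises as the red-dotted one goes down, and is pressed in the same way.
- snooze_top (a point): Centre of the top face of the grey snooze bar, 18 mm by 120 mm along the clock's y, its face 10 mm above the clock's top. It springs down like the keys. Not to be pressed.
- hour_key (a joint): Travel of the hour key in m: 0 up, 0.006 fully down.
- minute_key (a joint): Travel of the minute key in m: 0 up, 0.006 fully down.
- snooze_bar (a joint): Travel of the snooze bar in m: 0 up, 0.006 fully down.
- set_rocker (a joint): Angle in rad of the rocker, a black see-saw switch 62 mm long, 20 mm wide, its two flat 31 mm paddles meeting in a shallow V at the pivot (axis along the clock's x). 0 running: white-line paddle fully down and level, 7 mm above the clock's top, the other up at 0.36 rad, its outer edge 11 mm higher. 0.36 setting: the reverse.
- watch_box: Fixed dark brown leatherette-look watch box with a window in its lid and a brass push-button catch, 180 x 270 x 83 mm high, at the left. Origin: centre of its underside. Bystander.
- cologne: Loose amber glass cologne flask with a black cap, 32 x 60 x 95 mm high. Origin: centre of its underside. Bystander.
- shoe_brush: Loose wooden shoe brush lying on its dark bristles, 46 x 155 x 44 mm high. Origin: centre of its underside. Bystander.
- key_dish: Loose shallow aluminium dish, 116 mm across, 20 mm high. Origin: centre of its underside. Bystander.
- keys: Loose ring with two keys lying in the dish, about 60 mm long, 6 mm high. Bystander.
- owl: Loose small white ceramic owl with blue wings, 60 mm across, 81 mm high. Origin: centre of its underside. Bystander.
Things that resemble listed ones, but are neither listed nor needed, are in the scene too. What is shaped like the clock but green is not meant.

How it is judged:
By the outcome, as a careful person would: the job done as asked, in the order asked, and still so for the second after the job is handed in, with the robot touching nothing.
It also fails if it takes over 54 s, if anything falls off the work surface, if the arm or the gripper's body presses on something with over 40 N, if the wrist force passes 120 N, or if a joint passes its speed limit or range.

## Working session

There is one attempt and no reset: what is moved stays moved. The work goes in short steps, Python scripts to look and compute and a tool call to move; the robot and the scene stay as the last step left them, time stands still between calls to the robot, and variables do not carry over. Pictures are saved under pics/ and viewed, at most 10 in all, crops included, and the job is handed in when it is done.

Besides the shell and the picture viewer there is one more tool, called after "Call:" as name(argument=value, ...), one argument or row to a line, values as JSON. move_arm: Moves the arm, as the interface text tells. Scaled input: -1 to 1 covers 0.15 m each way for a shift and pi/2 rad each way for a turn. Its arguments: {"type":"object","properties":{"moves":{"type":"array"},"claw":{"type":"number"}},"required":["moves"]}

```bash
mkdir -p pics; python3 - <<'E'
from cell import monitor, viewer, order, env
import cv2
for n in("top","side"):
    cv2.imwrite(f"pics/{n}0.png",viewer.read_camera(n)[:,:,::-1])
    i=viewer.camera_info(n);print(n,i)
print(monitor.state())
E
```

```text
top {'K': array([[415.18930471,   0.        , 256.95514071],
       [  0.        , 415.18930471, 193.7745569 ],
       [  0.        ,   0.        ,   1.        ]]), 'dist_coeffs': array([0.0454179, 0.       , 0.       , 0.       , 0.       ]), 'camera_from_world': array([[ 1.43351834e-02, -9.99894514e-01,  2.33739173e-03,
        -3.60936097e+01],
       [-9.98143446e-01, -1.44483933e-02, -5.91684432e-02,
         4.71706215e+02],
       [ 5.91959733e-02, -1.48486176e-03, -9.98245276e-01,
         1.36306845e+03],
       [ 0.00000000e+00,  0.00000000e+00,  0.00000000e+00,
         1.00000000e+00]])}
side {'K': array([[454.92479856,   0.        , 259.30993718],
       [  0.        , 454.92479856, 188.92337206],
       [  0.        ,   0.        ,   1.        ]]), 'dist_coeffs': array([-0.18267384,  0.        ,  0.        ,  0.        ,  0.        ]), 'camera_from_world': array([[-9.89473941e-01, -1.44297564e-01,  1.09331162e-02,
         4.92745517e+02],
       [-1.01952228e-01,  6.41496595e-01, -7.60320894e-01,
         1.17987774e+02],
       [ 1.02698896e-01, -7.53432367e-01, -6.49455622e-01,
         1.60043736e+03],
       [ 0.00000000e+00,  0.00000000e+00,  0.00000000e+00,
         1.00000000e+00]])}
{'t': 0.1, 'joints': array([-1.22859417e+00,  4.91470167e-01,  1.55939754e+00, -1.85582342e-05,
        1.09170004e+00, -1.05593239e-01]), 'qvel': array([ 7.61730046e-05, -1.92528575e-03, -1.92466772e-03,  4.71836293e-04,
        1.23836348e-03, -1.70172949e-05]), 'tau': array([ 3.66391323e-04, -6.13625693e+01, -2.58604252e+01,  6.93330145e-02,
        4.70270554e-02, -5.29893202e-05]), 'eef_pos': array([ 270.55800068, -563.15902166,  214.13516232]), 'tcp_rot': array([-3.14062126e+00, -8.64031942e-05,  4.47803920e-01]), 'ft_force': array([-0.49636269,  0.17467919, -0.33480815]), 'moment': array([ 0.01398637, -0.00955361,  0.02745168]), 'grip_force': 0.0, 'opening': 1.0008241371482631}
```

View pics/top0.png

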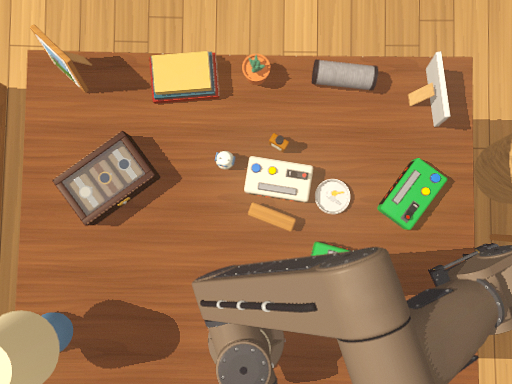

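View pics/side0.png

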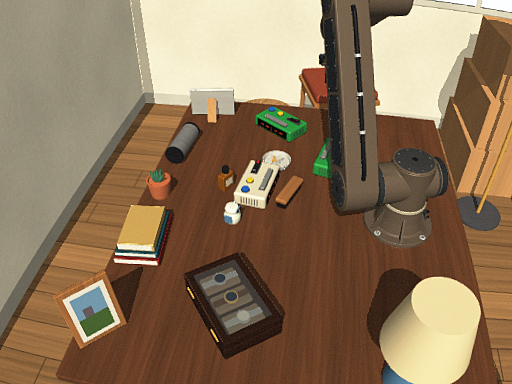

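The top view shows three clock-shaped things: cream at (280,180), green at (413,193) and green at (330,248). The cream one at (280,180) fits the description. The side view shows it at (257,184). I'll enlarge it to confirm and measure its keys.

```bash
cat > h.py <<'E'
import numpy as np,cv2
from cell import viewer
def ray(n,uv,z):
    i=viewer.camera_info(n);p=cv2.undistortPoints(np.array([[uv]],float),i["K"],i["dist_coeffs"])[0,0]
    T=i["camera_from_world"];R=T[:3,:3];c=-R.T@T[:3,3];d=R.T@[p[0],p[1],1]
    return (c+d*(z-c[2])/d[2])[:2]
def proj(n,P):
    i=viewer.camera_info(n);T=i["camera_from_world"]
    return cv2.projectPoints(np.array(P,float).reshape(-1,1,3),cv2.Rodrigues(T[:3,:3])[0],T[:3,3],i["K"],i["dist_coeffs"])[0][:,0]
E
python3 - <<'E'
from h import *
W=[]
for n,(a,b,c,d) in(("top",(238,145,320,210)),("side",(225,150,290,215))):
    im=cv2.imread(f"pics/{n}0.png");cr=im[b:d,a:c]
    h=cv2.cvtColor(cr,cv2.COLOR_BGR2HSV)
    for nm,lo,hi in(("blue",(100,120,60),(125,255,255)),("yel",(22,170,120),(32,255,255)),("red",(0,150,80),(6,255,255))):
        m=cv2.inRange(h,lo,hi);k,l,s,ce=cv2.connectedComponentsWithStats(m)
        for j in range(1,k):
            if s[j,4]>3:
                uv=ce[j]+[a,b];print(n,nm,s[j,4],uv.round(1),ray(n,uv,73 if nm=="red" else 68).round(1))
    cr=cv2.resize(cr,None,fx=6,fy=6,interpolation=cv2.INTER_CUBIC);W.append(cv2.resize(cr,(390,390)))
cv2.imwrite("pics/crop.png",np.hstack(W))
E
```

```text
top blue 48 [255.7 167.5] [553. -24.]
top yel 41 [272.  170.1] [545.3 -76.2]
top red 9 [303.9 174.7] [ 531.7 -177.7]
side blue 39 [244.9 188.5] [553.4 -17.7]
side yel 25 [249.2 179.8] [546.  -68.6]
side red 9 [257.2 161.3] [ 532.8 -177.5]
```

View pics/crop.png

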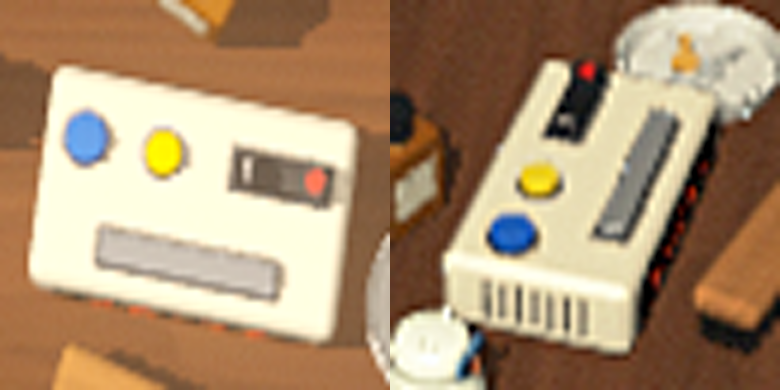

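The crop confirms it. The cream clock's blue key (at 86,138), yellow key (163,152) and black rocker with its red dot (315,180) match the description. Its pose is about (520, -98) with yaw -0.142. I'll close the fingers, align with the clock and go above set_end at (530.5, -180.3).

Call:
move_arm(
  moves=[0,0,0,0.094,0,0,0,0.094,0,0,0,0.094,0,0,0,0.094,0,0,0,0],
  claw=0,
)

```text
t: 0.72
eef_pos: [270.6, -563.2, 214.4]
tcp_rot: [-3.141, 0.0, -0.142]
ft_force: [0.1, -0.1, -0.1]
opening: 0.531
grip_force: 0.0
```

Call:
move_arm(
  moves=[0.135,-0.277,0,0,0.135,-0.277,0,0,0.135,-0.277,0,0,0.135,-0.277,0,0,0.135,-0.277,0,0,0.135,-0.277,0,0,0.135,-0.277,0,0,0.135,-0.277,0,0,0.135,-0.277,0,0,0.135,-0.277,0,0],
)

```text
t: 1.98
eef_pos: [530.9, -179.6, 214.6]
tcp_rot: [3.142, -0.0, -0.139]
ft_force: [-0.4, -0.2, -0.3]
opening: 0.005
grip_force: 0.0
```

Call:
move_arm(
  moves=[0,0,0.2,0,0,0,0.2,0,0,0,0.2,0,0,0,0.1,0,0,0,0,0,0,0,0,0],
)

```text
t: 2.72
eef_pos: [530.7, -181.2, 110.6]
tcp_rot: [3.141, -0.001, -0.142]
ft_force: [-0.7, 0.5, 0.3]
opening: 0.003
grip_force: 0.0
```

```bash
python3 - <<'E'
from h import *
from cell import monitor
print(monitor.state()["eef_pos"])
W=[]
for n,(a,b,c,d) in(("top",(235,140,325,215)),("side",(215,130,305,205))):
    im=viewer.read_camera(n)[:,:,::-1].copy()
    c1=cv2.resize(im[b:d,a:c],(396,330),interpolation=cv2.INTER_CUBIC)
    for p in [(530.5,-180.3,73),(537.3,-132.8,65),(545.3,-76.3,68),(552.8,-23.9,68),tuple(monitor.state()["eef_pos"])]:
        u=(proj(n,p)[0]-[a,b]+.5)*4.4;cv2.circle(c1,(int(u[0]),int(u[1])),2,(255,0,255),-1)
    W.append(c1)
cv2.imwrite("pics/near.png",np.hstack(W))
E
```

```text
[ 530.67033786 -181.19056706  110.56239587]
```

View pics/near.png

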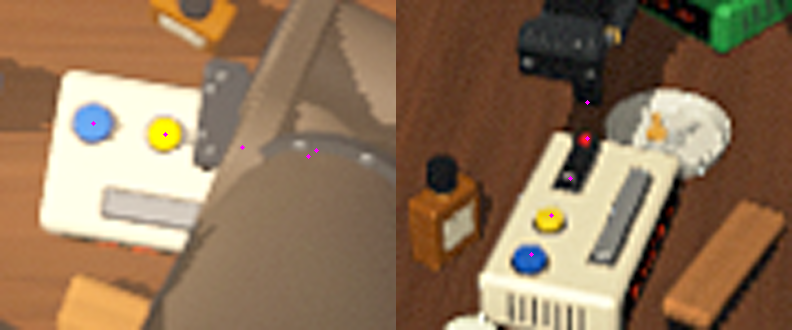

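The side view at (587,102) shows the fingertips above the red end. The projected press spots land on the paddles and keys, so I'll go down.

Call:
move_arm(
  moves=[0,0,0.08,0,0,0,0.08,0,0,0,0.05,0,0,0,0,0,0,0,0,0],
)

```text
t: 3.45
eef_pos: [530.3, -181.0, 78.2]
tcp_rot: [3.141, -0.0, -0.143]
ft_force: [-0.1, 0.9, -0.6]
opening: 0.005
grip_force: 0.0
```

Call:
move_arm(
  moves=[0,0,0.03,0,0,0,0.03,0,0,0,0.02,0,0,0,0,0,0,0,0,0],
)

```text
t: 4.08
eef_pos: [530.1, -180.8, 66.0]
tcp_rot: [-3.141, 0.0, -0.143]
ft_force: [-0.2, -0.0, -0.1]
opening: 0.002
grip_force: 0.0
```

Call:
move_arm(
  moves=[0,0,0.01,0,0,0,0,0,0,0,0,0],
)

```text
t: 4.45
eef_pos: [530.2, -180.9, 64.7]
tcp_rot: [3.142, -0.0, -0.143]
ft_force: [-1.2, -0.8, 1.9]
opening: 0.006
grip_force: 1.0
```

Call:
move_arm(
  moves=[0,0,0.005,0,0,0,0,0,0,0,0,0],
)

```text
t: 4.82
eef_pos: [530.2, -180.9, 64.3]
tcp_rot: [3.141, -0.0, -0.143]
ft_force: [-2.5, 0.1, 7.5]
opening: 0.002
grip_force: 3.5
```

It's home at 7.5 N. I'll lift, check, then go to the hour key.

Call:
move_arm(
  moves=[0,0,-0.1,0,0,0,-0.1,0,0,-0.264,0,0,0,-0.264,0,0,0,-0.264,0,0,0,-0.264,0,0,0,0,0,0,0,0,0,0],
)

```text
t: 5.82
eef_pos: [552.9, -24.5, 94.5]
tcp_rot: [3.141, -0.001, -0.142]
ft_force: [-0.3, -0.2, -0.3]
opening: 0.004
grip_force: 0.0
```

```bash
python3 - <<'E'
from h import *
from cell import monitor
print(monitor.state()["eef_pos"])
W=[]
for n,(a,b,c,d) in(("top",(235,140,325,215)),("side",(215,130,305,205))):
    im=viewer.read_camera(n)[:,:,::-1].copy()
    W.append(cv2.resize(im[b:d,a:c],(396,330),interpolation=cv2.INTER_CUBIC))
cv2.imwrite("pics/near2.png",np.hstack(W))
E
```

```text
[552.92459713 -24.52236746  94.45843355]
```

View pics/near2.png

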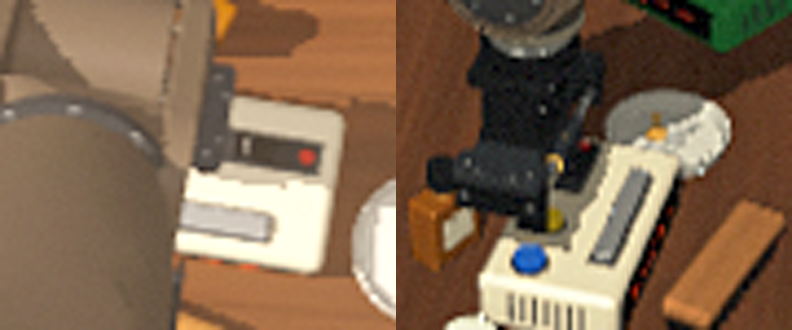

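The clock hasn't moved, and the rocker's red dot in the top view (306,156) now looks level. Next I'll tap the hour key, going to z ≈ 63.5.

Call:
move_arm(
  moves=[0,0,0.1,0,0,0,0.06,0,0,0,0.02,0,0,0,0.02,0,0,0,0,0,0,0,0,0],
)

```text
t: 6.68
eef_pos: [552.8, -24.1, 64.1]
tcp_rot: [3.141, -0.0, -0.143]
ft_force: [-2.3, -1.7, 3.2]
opening: 0.005
grip_force: 1.5
```

Call:
move_arm(
  moves=[0,0,0.007,0,0,0,0,0,0,0,0,0],
)

```text
t: 7.05
eef_pos: [552.8, -24.2, 62.9]
tcp_rot: [3.142, -0.0, -0.143]
ft_force: [-1.8, -1.0, 3.7]
opening: 0.005
grip_force: 1.8
```

Call:
move_arm(
  moves=[0,0,-0.1,0,0,0,-0.107,0,0,0.177,0,0,0,0.177,0,0,0,0,0,0,0,0,0,0],
)

```text
t: 7.8
eef_pos: [545.4, -76.4, 94.5]
tcp_rot: [3.142, -0.001, -0.143]
ft_force: [-0.1, 0.9, -0.1]
opening: 0.006
grip_force: 0.0
```

Call:
move_arm(
  moves=[0,0,0.1,0,0,0,0.06,0,0,0,0.02,0,0,0,0.026,0,0,0,0,0,0,0,0,0],
)

```text
t: 8.55
eef_pos: [545.2, -76.7, 63.2]
tcp_rot: [3.142, -0.0, -0.143]
ft_force: [-1.0, 3.0, 2.7]
opening: 0.003
grip_force: 1.7
```

Call:
move_arm(
  moves=[0,0,-0.1,0,0,0,-0.106,0,0,0.19,0,0,0,0.19,0,0,0,0,0,0,0,0,0,0],
)

```text
t: 9.3
eef_pos: [537.2, -132.8, 94.5]
tcp_rot: [3.141, -0.001, -0.143]
ft_force: [-0.2, 0.4, -0.7]
opening: 0.003
grip_force: 0.0
```

Call:
move_arm(
  moves=[0,0,0.06,0,0,0,0.05,0,0,0,0.03,0,0,0,0.03,0,0,0,0.02,0,0,0,0,0,0,0,0,0],
)

```text
t: 10.18
eef_pos: [537.1, -133.2, 65.4]
tcp_rot: [3.141, 0.0, -0.143]
ft_force: [0.3, -0.3, -0.1]
opening: 0.006
grip_force: 0.0
```

Call:
move_arm(
  moves=[0,0,0.01,0,0,0,0,0,0,0,0,0],
)

```text
t: 10.55
eef_pos: [537.2, -133.2, 64.3]
tcp_rot: [3.141, -0.001, -0.143]
ft_force: [-1.5, -0.1, 4.5]
opening: 0.008
grip_force: 2.6
```

Call:
move_arm(
  moves=[0,0,0.003,0,0,0,0,0,0,0,0,0],
)

```text
t: 10.92
eef_pos: [537.2, -133.3, 64.2]
tcp_rot: [3.141, -0.001, -0.143]
ft_force: [-3.8, 1.5, 10.5]
opening: 0.001
grip_force: 5.2
```

Call:
move_arm(
  moves=[0,0,-0.1,0,0,0,-0.2,0,0,0,-0.3,0,0,0,-0.3,0,0,0.35,0,0,0,0.35,0,0,0,0.35,0,0,0,0.35,0,0,0,0.35,0,0,0,0,0,0],
)

```text
t: 12.18
eef_pos: [498.7, -396.0, 198.7]
tcp_rot: [3.141, -0.0, -0.146]
ft_force: [-0.2, 0.5, -0.1]
opening: 0.009
grip_force: 0.0
```

```bash
python3 - <<'E'
from h import *
W=[]
for n,(a,b,c,d) in(("top",(235,140,325,215)),("side",(215,130,305,205))):
    im=viewer.read_camera(n)[:,:,::-1].copy()
    W.append(cv2.resize(im[b:d,a:c],(396,330),interpolation=cv2.INTER_CUBIC))
cv2.imwrite("pics/end.png",np.hstack(W))
E
```

```text
(no output)
```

View pics/end.png

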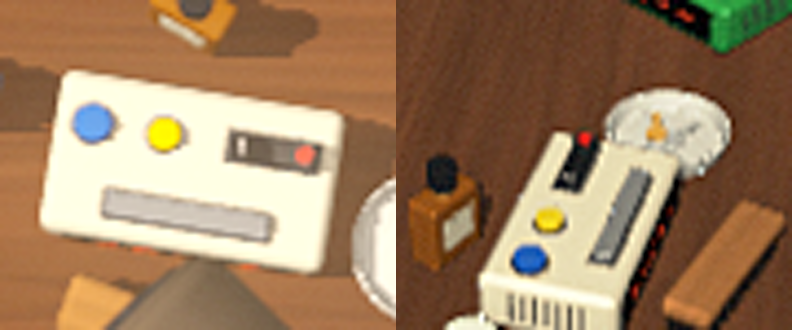

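The rocker's red end is raised again (side view 585,140; top view 306,155), the clock is where it was, and nothing is being touched.

```bash
python3 -c "
from cell import order
print(order.job_done())"
```

```text
the job is handed in; nothing more can be done
None
```

The job is handed in at about 12 s: I pressed the rocker to setting, tapped the hour and then the minute key, and pressed the rocker back to running; the last pictures show the clock unmoved, and I never pressed the snooze bar.

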